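Unfold the clamp's crank and clamp the test block

TASK

In the bench clamp one concrete test block stands loose between the jaws. Swing the folded crank handle of the handwheel fully upright, against its stop, push it down along its own length so that it latches (the wheel stays locked until then), and crank the wheel clockwise, seen from above, until by feel the block is firmly clamped but not crushed: the crank gets heavier, to about twice what it took to run the jaw up. Leave the handle latched upright, let go, and do not disturb the two spare blocks or the other things on the bench.

Things in the scene. Friction and masses are not known exactly. Their poses are not given: they have to be found in the camera images.
- clamp: Grey cast bench clamp fixed to the table; origin on the table under the handwheel's upright axis. The jaw gap lies 135 to 201 mm along its +y, moving jaw nearer the wheel; jaws 80 mm wide, tops 72 mm above the table. Its 12 mm bed also carries the spare blocks, at x about +118 mm. Wheel rim: ring of 75 mm radius, 16 mm thick, mid-plane 90 mm above the table.
- wheel_hub (a point): Centre of the handwheel's hub on its axis, 82 mm above the table. A steel bolt that rises from a post of the clamp into the crank's bracket locks the wheel until the crank is latched.
- wheel (a joint): Handwheel angle, rad, 0 at the start, growing clockwise seen from above. It stays where it is left. One turn drives the jaw 24 mm towards the fixed jaw. While the jaw runs free, the crank takes a sideways push of about 3.5 N at the grip; about 5 N at a 30 N jaw force, 6.5 N at 60 N, 8 N at 90 N and 11 N at 150 N.
- crank_pivot (a point): Pivot of the folding handle, in a steel bracket on the rim, 75 mm from the wheel's axis, 120 mm above the table; at the start on the clamp's -x side. It turns with the wheel: its x axis points inwards to the wheel's axis, z up. Bracket: 24 mm wide, from 35 mm outwards to 18 mm inwards of the pivot, top 128 mm above the table.
- grip_mid (a point): Point on the axis of the black round grip, 85 mm from the pivot (75 mm when latched). Grip 26 mm in diameter, from 28 to 115 mm from the pivot; it spins freely about its length, its x axis, which points away from the pivot. Folded it lies level over the wheel, pointing across the hub, its axis 120 mm above the table; below its outer half it is free down to the hub, 82 mm above the table.
- crank (a joint): Fold angle of the handle, rad: 0 folded flat inwards over the wheel, 1.571 upright (a stop). It starts between 0 and 0.3, turns in the upright plane through the wheel's axis and the pivot, and stays where it is left; about 2 N at the grip moves it.
- latch (a joint): How far the handle is pushed in along its length towards the pivot, m: 0 out, 0.010 fully in and latched. It only goes in while the handle is held fully upright, against its stop (less than 0.07 rad off, else its foot catches on the socket); it takes about 8 N and bottoms hard. Latched, it stays in, the handle cannot fold, and its foot has pushed the lock bolt out of the bracket for good.
- jaw_face (a point): Middle of the moving jaw's face, 42 mm above the table; it moves along the clamp's +y as the wheel turns.
- jaw: The moving jaw, 80 x 30 x 58 mm; origin at the lower edge of its face, on the bed. Its face is a 12 mm black rubber pad that gives about 1 mm for every 40 N.
- block_thin: Concrete block 70 (x) x 40 (y, clamped) x 80 mm high, 0.5 kg, origin at the centre of its underside. Any one of the three blocks may be the one between the jaws; the other two are spares standing on the bed beside the jaws.
- block_mid: Concrete block 70 x 47 x 80 mm high, 0.6 kg, origin as above.
- block_thick: Concrete block 70 x 54 x 80 mm high, 0.68 kg, origin as above.
- wash_bottle: White plastic wash bottle, 72 mm diameter, 235 mm high with its spout; bystander.
- cylinder_100: Glass measuring cylinder 200 mm high on a 64 mm foot; bystander.
- beaker: Glass beaker, 80 mm diameter, 100 mm high; bystander.
- jar: Amber jar, 68 mm diameter, 100 mm high; bystander.
- spanner: Steel spanner 170 mm long lying on the table; bystander.
Things that resemble listed ones, but are neither listed nor needed, are in the scene too. What is shaped like the block_thin but red is not meant. What is shaped like the block_thick but green is not meant.

How it is judged (in metres and radians):
On the way, in this order (a step that is already met when the one before it is completed fails the run):
1. the crank handle is swung upright and pushed in until latched (value of joint crank above 1.45 rad and value of joint latch above 0.0075 m), for 0.1 s.
2. with the handle latched, the jaw clamps the block with more than 30 N (all of step 1 and (contact force between jaw and block_thin above 30 N or contact force between jaw and block_mid above 30 N or contact force between jaw and block_thick above 30 N)), for 0.2 s.
At the end, for the whole second after the job is handed in: The handle is upright (fold angle above 1.45 rad) and latched (pushed in more than 7.5 mm), the wheel is at rest (below 0.05 rad/s), the moving jaw presses the block between the jaws with more than 30 N, and all three blocks stand upright (within 0.1 rad) (all of step 2 and velocity of joint wheel below 0.05 rad/s and not (velocity of joint wheel below -0.05 rad/s) and angle between each of block_thin, block_mid, block_thick's own z axis and vertical below 0.1 rad); the robot touches nothing.
It fails at once if the block is crushed: the jaw presses it with more than 200 N (contact force between jaw and block_thin above 200 N or contact force between jaw and block_mid above 200 N or contact force between jaw and block_thick above 200 N).
It fails at once if a block is moved by more than 50 mm or tipped over (distance of any of block_thin, block_mid, block_thick from where it was at the start of the episode above 0.05 m or angle between any of block_thin, block_mid, block_thick's own z axis and vertical above 0.4 rad).
It fails at once if a bystander is moved by more than 30 mm (distance of any of wash_bottle, cylinder_100, beaker, jar, spanner from where it was at the start of the episode above 0.03 m).
It also fails if it takes over 54 s, if anything falls off the work surface, if the arm or the gripper's body presses on something with over 40 N, if the wrist force passes 120 N, or if a joint passes its speed limit or range.

ROBOT

A 6-joint arm with a two-finger parallel gripper is mounted at the origin on the work surface. World frame = base frame: x ahead of the robot, y to its left, z up, the work surface at z = 0. Lengths are in m, angles in degrees, forces in N, time in s.
With the tool pointing down it reaches from about 0.4 to 0.825 m from the base axis. Payload 7 kg.
Tool frame: the origin (TCP) lies at the very end of the fingers, on their centre line; the grasp point (between the pads) lies r.pinch_z behind it (r.pinch_z is the distance from the TCP to the grasp point, in m); z points along the fingers, y is the direction in which the jaws open and shut (so a half turn about z gives the same grasp; the last joint's range is limited). The gripper opens to 88 mm and grips with 3 to 60 N. Pads are 19 mm wide; open, the fingers measure 130 mm over their backs; the gripper's body (78 mm by 193 mm) begins 47 mm behind the grasp point.
Start: joints at [-59.41, 20.546, 0.682, 0, -70.136, -16.507], TCP at [0.164, -0.655, 0.227] pointing down, gripper open.
Joint ranges: [-176.03, 176.03], [-82.01, 121.73], [-58.28, 71.71], [-173.87, 95.51], [-174.79, -0.11], [-173.66, 173.66]. Speed limits (degrees/s): [136.94, 136.94, 172.46, 180, 180, 180].

INTERFACE

Orientations are given as [roll, pitch, yaw] about the fixed x, y, z axes, in that order (R = Rz(yaw) Ry(pitch) Rx(roll)).
In Python, from plant import r gives the robot as it stands. The module is installed in compiled form; this text tells all that it offers.
- The arm moves only by the tool servo_tool, never from a script. Its argument "steps" is a list of rows, each a list of 5 numbers: the finger opening in cm, from 0 to 8.76, then the shift along the tool's x, y, z in cm, then the turn about the tool's z in degrees. In form: [[fingers, x, y, z, spin], ...]. A call has 1 to 8 rows; each row shifts and turns the commanded pose from where the row before left it, along the tool's axes as they then stand; what a row does not reach is not made up. A row lasts 1/8 s, in which the tool goes at most 62.5 mm and 10.7 degrees, less where a joint would pass 70% of its speed; a pose out of reach is approached as far as the arm can. A call with a gripper value outside its range is refused whole. The fingers move at their own pace and stop on an object; "squeeze" is the grip in N (left out, the last holds). Time passes only in rows, so rows that do not move let the fingers close. It gives the time, the measured TCP pose, the force and the opening at its end, in the units of the state.
- r.get_state(): the state, without advancing time (a new reading comes with each control period).
- r.capture(name): name is "side" or "top"; returns the picture (420x560x3 uint8, red, green, blue); there is no depth.
- r.calibration(name): a dict with "K" (3x3 intrinsics, pixels), "rvec" (rotation vector, rad) and "tvec" (3), from world to camera coordinates, as OpenCV has them. Camera axes: x right, y down, z forward; pixel columns grow to the right and rows downward; lengths in m; the calibration is good to about 2 mm. A picture is of the moment at which its call begins. calibration takes no time and is no camera call.
- r.close_job(): hands the job in, once; it reports no verdict.
The state is a dict: "time_s": time; "joints": joint angles; "qd": joint speeds; "joint_torque": joint torques, N m; "tcp_pos": TCP position; "eef_rot": TCP orientation; "contact_force": force on the tool from outside, world axes, zero at the start; "moment": the same for the moment, N m; "gripper_width": finger opening in m.
Only numpy, scipy, OpenCV 4.12 (cv2) and the standard library are available. Lean on these libraries where they do the work, as an engineer would, in place of code of your own. Each camera call takes 0.05 s, during which the arm holds its last target.

## Working session

There is one attempt and no reset: what is moved stays moved. The work goes in short steps, Python scripts to look and compute and a tool call to move; the robot and the scene stay as the last step left them, time stands still between calls to the robot, and variables do not carry over. Pictures are saved under pics/ and viewed, and the job is handed in when it is done.

Besides the shell and the picture viewer there is one more tool, called after "Emit:" by a JSON object that holds its "name" and its "arguments", one argument or row to a line. servo_tool: Moves the arm, as the interface text tells. Its arguments: {"type":"object","properties":{"steps":{"type":"array","items":{"type":"array","items":{"type":"number"}}},"squeeze":{"type":"number"}},"required":["steps"]}

```bash
mkdir -p pics; ls
python3 - <<'E'
from plant import r
import cv2,json
s=r.get_state()
print(s, r.pinch_z)
for n in ("side","top"):
    im=r.capture(n); cv2.imwrite(f"pics/{n}0.png",im[:,:,::-1])
    c=r.calibration(n); print(n,c)
E
```

```text
pics
{'time_s': 0.0, 'joints': array([-5.94089664e+01,  2.05912659e+01,  6.32913979e-01, -2.05058246e-02,
       -7.01357167e+01, -1.65061988e+01]), 'qd': array([-0.02379341,  0.04790416, -0.06122841, -0.03479918, -0.10990777,
       -0.01936339]), 'joint_torque': array([-8.65404490e-04, -5.82717061e+01,  2.93041921e+01,  6.99676797e+00,
        6.67884975e-03, -1.17167656e-04]), 'tcp_pos': array([ 0.16411119, -0.65423231,  0.22561686]), 'eef_rot': array([ 1.79904331e+02, -8.24704553e-03, -1.65922142e+02]), 'contact_force': array([-0.65259902,  0.31957544,  0.27720614]), 'moment': array([ 0.01178232, -0.0207526 ,  0.01954395]), 'gripper_width': 0.08777766938032248} 0.0188
side {'K': array([[406.23701574,   0.        , 275.28313892],
       [  0.        , 406.23701574, 212.55460519],
       [  0.        ,   0.        ,   1.        ]]), 'rvec': array([ 0.65622933, -2.70393392,  1.04379502]), 'tvec': array([0.53810495, 0.21707975, 1.25195988])}
top {'K': array([[401.15226708,   0.        , 281.74908237],
       [  0.        , 401.15226708, 209.15763309],
       [  0.        ,   0.        ,   1.        ]]), 'rvec': array([ 2.15522604, -2.18839261,  0.07937156]), 'tvec': array([0.08634362, 0.55786964, 1.27130058])}
```

View pics/side0.png

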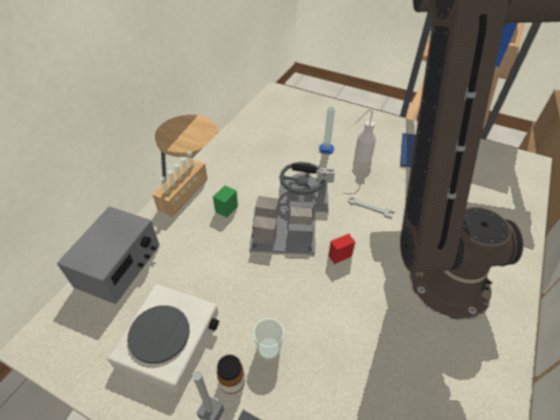

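View pics/top0.png

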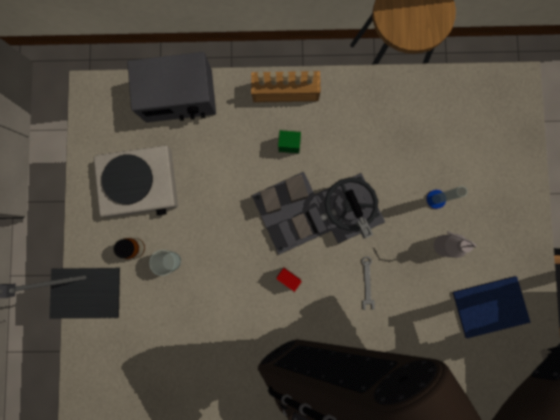

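```bash
cat > h.py <<'E'
import numpy as np,cv2
from plant import r
def cam(n):
    c=r.calibration(n);R,_=cv2.Rodrigues(np.array(c["rvec"]));return np.array(c["K"]),R,np.array(c["tvec"])
def ray(n,uv):
    K,R,t=cam(n);d=R.T@np.linalg.solve(K,[uv[0],uv[1],1.]);return -R.T@t,d/np.linalg.norm(d)
def onz(n,uv,z):
    o,d=ray(n,uv);return o+d*(z-o[2])/d[2]
def proj(n,P):
    c=r.calibration(n);return cv2.projectPoints(np.array(P,float).reshape(-1,3),np.array(c["rvec"]),np.array(c["tvec"]),np.array(c["K"]),None)[0][:,0]
def tri(a,b):
    o1,d1=ray("side",a);o2,d2=ray("top",b)
    A=np.stack([d1,-d2],1);s=np.linalg.lstsq(A,o2-o1,rcond=None)[0]
    p,q=o1+s[0]*d1,o2+s[1]*d2;return (p+q)/2,np.linalg.norm(p-q)
def crop(im,x0,y0,x1,y1,f,name):
    cv2.imwrite(name,cv2.resize(im[y0:y1,x0:x1],None,fx=f,fy=f,interpolation=cv2.INTER_CUBIC))
E
python3 - <<'E'
import cv2
from h import *
s=cv2.imread("pics/side0.png");t=cv2.imread("pics/top0.png")
crop(s,240,145,350,265,5,"pics/side0c.png");crop(t,240,160,395,270,5,"pics/top0c.png")
E
```

```text
(no output)
```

View pics/side0c.png

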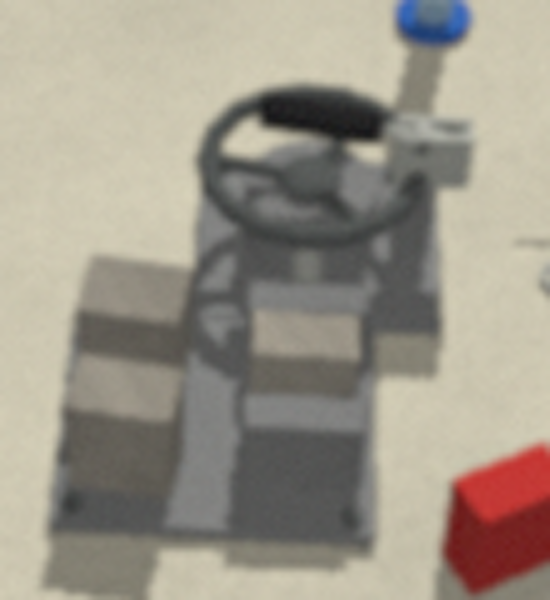

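View pics/top0c.png

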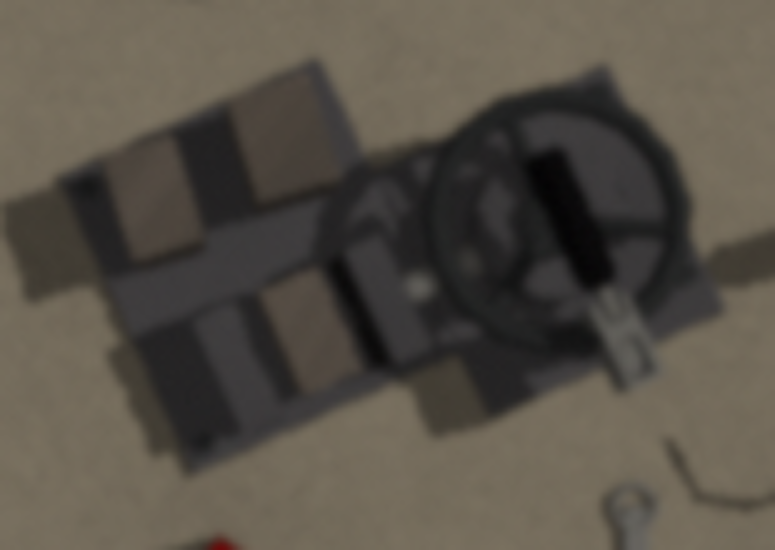

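Run:
```python
from h import *
T=lambda u,v:(240+(u-2)/5,160+(v-2)/5)
S=lambda u,v:(240+(u-2)/5,145+(v-2)/5)
# rim outer (top view)
pts=[(425,225),(440,160),(500,100),(560,86),(640,120),(685,185),(690,235),(660,305),(460,315),(500,345),(555,356)]
P=np.array([onz("top",T(*p),0.09)[:2] for p in pts])
A=np.c_[2*P,np.ones(len(P))];x=np.linalg.lstsq(A,(P**2).sum(1),rcond=None)[0]
print("top rim",x[:2],np.sqrt(x[2]+x[0]**2+x[1]**2))
pts=[(198,165),(215,115),(250,95),(310,84),(370,95),(203,190),(240,228),(300,245),(350,240),(400,215)]
P=np.array([onz("side",S(*p),0.09)[:2] for p in pts])
A=np.c_[2*P,np.ones(len(P))];x=np.linalg.lstsq(A,(P**2).sum(1),rcond=None)[0]
print("side rim",x[:2],np.sqrt(x[2]+x[0]**2+x[1]**2))
print("bed", [onz("top",T(*p),.012)[:2].round(4) for p in [(60,180),(185,472),(315,60)]])
print("bracket top", [onz("top",T(*p),.128)[:2].round(4) for p in [(588,300),(612,288),(658,372),(625,390)]])
print("bracket topside", [onz("side",S(*p),.128)[:2].round(4) for p in [(390,118),(470,122),(470,150),(388,148)]])
# blocks top z=.092
for nm,q in dict(clamped=[(258,295),(320,265),(372,370),(310,400)],left=[(105,150),(175,130),(205,240),(135,265)],right=[(230,105),(310,75),(345,175),(265,205)]).items():
    print(nm,[onz("top",T(*p),.092)[:2].round(4) for p in q])
print("grip tri tip",tri(S(265,105),T(540,155)),"root",tri(S(383,125),T(600,282)))
```

```text
top rim [ 0.5663067 -0.1349389] 0.08197485911697944
side rim [ 0.56987292 -0.13685608] 0.08309198893690853
bed [array([0.6063, 0.176 ]), array([0.4151, 0.0967]), array([0.6829, 0.0076])]
bracket top [array([ 0.5157, -0.146 ]), array([ 0.5226, -0.1604]), array([ 0.4726, -0.1859]), array([ 0.4623, -0.1661])]
bracket topside [array([ 0.5239, -0.1638]), array([ 0.4728, -0.1854]), array([ 0.4621, -0.1586]), array([ 0.5129, -0.1347])]
clamped [array([0.5239, 0.0486]), array([0.5417, 0.0104]), array([ 0.4772, -0.02  ]), array([0.4595, 0.0181])]
left [array([0.6147, 0.1412]), array([0.6264, 0.0979]), array([0.5582, 0.0805]), array([0.5435, 0.1235])]
right [array([0.6414, 0.0639]), array([0.6592, 0.0143]), array([ 0.5968, -0.006 ]), array([0.5791, 0.0434])]
grip tri tip (array([ 0.59972921, -0.11768905,  0.14547681]), np.float64(0.0012046772687816633)) root (array([ 0.5255854 , -0.15346072,  0.12906317]), np.float64(0.001330278323811181))
```

Run:
```python
from h import *
print("bottle spout",tri((371,112),(472,246)),"body top",tri((370,125),(457,240)))
print("cyl base",onz("top",(436,200),.01),onz("side",(326,148),.01))
for n in("top","side"):
    im=cv2.imread(f"pics/{n}0.png")
    x0,y0,x1,y1=(335,180,375,225) if n=="top" else (285,155,320,178)
    g=cv2.cvtColor(im,cv2.COLOR_BGR2GRAY)[y0:y1,x0:x1]
    m=(g<(22 if n=="top" else 45)).astype(np.uint8)
    k,l,st,c=cv2.connectedComponentsWithStats(m)
    i=1+st[1:,4].argmax();print(n,st[i],c[i]+[x0,y0])
    ys,xs=np.where(l==i);rc=cv2.minAreaRect(np.c_[xs+x0,ys+y0].astype(np.float32));print(rc,cv2.boxPoints(rc).round(1).tolist())
C=np.array([.568,-.136]);
for yaw in (22.5,24,25.5):
  e=np.array([np.cos(np.deg2rad(yaw)),np.sin(np.deg2rad(yaw))])
  for f in(0,.1,.2,.3):
    mid=[.075-.0715*np.cos(f),.12+.0715*np.sin(f)]
    P=[*(C-e*mid[0]),mid[1]]
    print(yaw,f,proj("top",P),proj("side",P))
```

```text
bottle spout (array([ 0.43568035, -0.43567968,  0.22203844]), np.float64(0.0028472697783590126)) body top (array([ 0.43993504, -0.42120012,  0.17306525]), np.float64(0.023553407187616233))
cyl base [ 0.58232644 -0.42465542  0.01      ] [ 0.58722266 -0.42150756  0.01      ]
top [  9  11  18  26 220] [353.14090909 202.90909091]
((353.3962097167969, 203.0553741455078), (28.235294342041016, 8.882352828979492), 61.927513122558594) [[342.79998779296875, 192.6999969482422], [350.70001220703125, 188.5], [364.0, 213.39999389648438], [356.1000061035156, 217.60000610351562]]
side [  7  10  24   8 119] [303.7394958  168.06722689]
((303.3800048828125, 168.33999633789062), (23.193105697631836, 6.222539901733398), 8.130102157592773) [[291.5, 169.8000030517578], [292.29998779296875, 163.60000610351562], [315.29998779296875, 166.89999389648438], [314.3999938964844, 173.10000610351562]]
22.5 0 [[353.31592948 203.41322685]] [[303.66001401 170.83170369]]
22.5 0.1 [[353.76147458 203.28404803]] [[303.86930227 169.30318923]]
22.5 0.2 [[354.30739854 203.37563034]] [[304.28422375 167.79007797]]
22.5 0.3 [[354.94994943 203.69103758]] [[304.90289396 166.30787515]]
24 0 [[353.34380168 203.40073033]] [[303.66062859 170.81412919]]
24 0.1 [[353.79237463 203.27019383]] [[303.86997209 169.28382168]]
24 0.2 [[354.34709082 203.35783326]] [[304.28505678 167.76534787]]
24 0.3 [[355.00421225 203.66670535]] [[304.90397846 166.27426635]]
25.5 0 [[353.3713246  203.38750916]] [[303.66055571 170.79652973]]
25.5 0.1 [[353.82288734 203.25553627]] [[303.86988143 169.26442679]]
25.5 0.2 [[354.38628536 203.33900419]] [[304.28491508 167.74058354]]
25.5 0.3 [[355.05779426 203.6409622 ]] [[304.90373332 166.24061252]]
```

Emit:
{"name": "servo_tool", "arguments": {
  "steps": [
    [8.7,0,0,-6,-9.9],
    [8.7,0,0,-6,0],
    [8.7,-4.2,2.2,0,0],
    [8.7,-4.2,2.2,0,0],
    [8.7,-4.2,2.2,0,0],
    [8.7,-4.2,2.2,0,0],
    [8.7,-4.2,2.2,0,0],
    [8.7,-4.2,2.2,0,0]
  ],
  "squeeze": 15
}}

```text
time_s: 1.1
tcp_pos: [0.3414, -0.4302, 0.3463]
eef_rot: [180.0, -0.0, -156.0]
contact_force: [0.7, -0.1, -0.3]
gripper_width: 0.0868
```

Emit:
{"name": "servo_tool", "arguments": {
  "steps": [
    [8.7,-4.2,2.2,0,0],
    [8.7,-4.2,2.2,0,0],
    [8.7,-4.2,2.2,0,0],
    [8.7,-4.2,2.2,0,0],
    [8.7,-4.2,2.2,0,0],
    [8.7,-4.2,2.2,0,0],
    [8.7,-4.2,2.2,0,0],
    [8.7,0,0,0,0]
  ]
}}

```text
time_s: 2.1
tcp_pos: [0.5481, -0.1691, 0.3454]
eef_rot: [179.9, -0.1, -155.8]
contact_force: [-0.7, 0.4, -1.0]
gripper_width: 0.0868
```

Emit:
{"name": "servo_tool", "arguments": {
  "steps": [
    [8.7,-4.5,2.2,-0.1,0],
    [8.7,0,0,5,0],
    [8.7,0,0,5,0],
    [8.7,0,0,5,0],
    [8.7,0,0,3,0],
    [8.7,0,0,0,0]
  ]
}}

```text
time_s: 2.85
tcp_pos: [0.577, -0.1337, 0.1652]
eef_rot: [179.9, -0.3, -156.1]
contact_force: [-0.2, 0.6, 0.9]
gripper_width: 0.0871
```

Run:
```python
from h import *
for n,b in (("side",(240,120,350,230)),("top",(290,150,420,250))):
    im=r.capture(n)[:,:,::-1]; crop(im,*b,5,f"pics/{n}1c.png")
print(r.get_state()["tcp_pos"])
```

```text
[ 0.57939726 -0.13363471  0.16868206]
```

View pics/side1c.png

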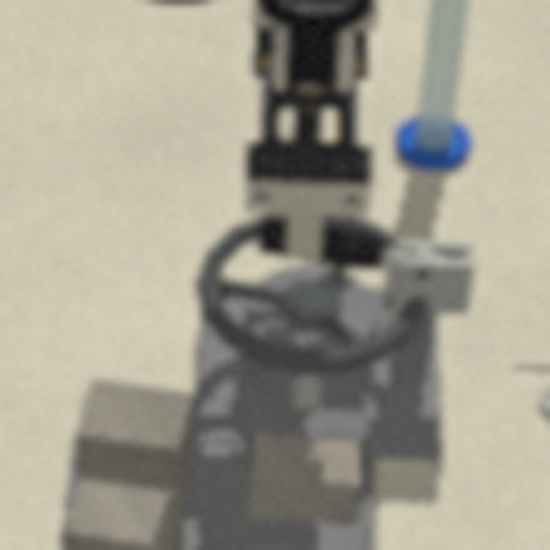

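View pics/top1c.png

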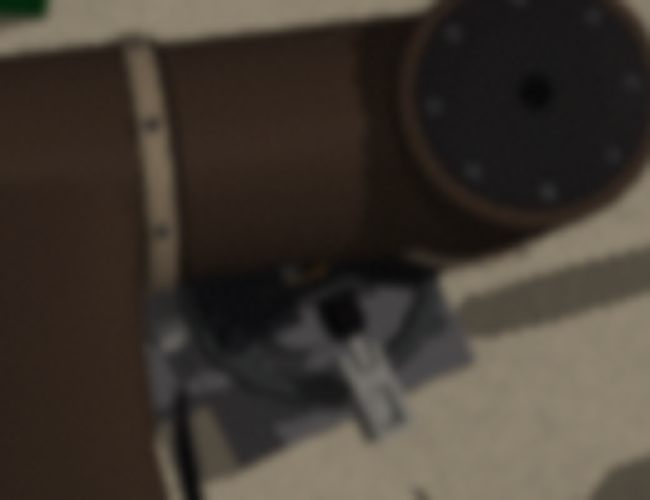

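Emit:
{"name": "servo_tool", "arguments": {
  "steps": [
    [8.7,0,0.3,2.5,0],
    [8.7,0,0,2.5,0],
    [8.7,0,0,0,0],
    [2,0,0,0,0],
    [2,0,0,0,0],
    [2,0,0,0,0],
    [2,0,0,0,0]
  ],
  "squeeze": 15
}}

```text
time_s: 3.82
tcp_pos: [0.578, -0.1303, 0.118]
eef_rot: [-180.0, 0.0, -156.0]
contact_force: [-0.0, 0.5, 0.2]
gripper_width: 0.0527
```

Emit:
{"name": "servo_tool", "arguments": {
  "steps": [
    [2,0,0,0,0],
    [2,0,0,0,0],
    [2,0,0,0,0],
    [2,0,0,0,0]
  ]
}}

```text
time_s: 4.32
tcp_pos: [0.5778, -0.1304, 0.1175]
eef_rot: [-180.0, -0.0, -156.0]
contact_force: [1.1, -2.0, -0.1]
gripper_width: 0.0255
```

Emit:
{"name": "servo_tool", "arguments": {
  "steps": [
    [2,0.4,0,-1.44,0],
    [2,0.64,0,-1.35,0],
    [2,0.86,0,-1.22,0],
    [2,1.06,0,-1.06,0]
  ]
}}

```text
time_s: 4.82
tcp_pos: [0.5508, -0.1424, 0.1697]
eef_rot: [-180.0, 0.1, -156.0]
contact_force: [3.6, 1.0, -2.6]
gripper_width: 0.0258
```

Emit:
{"name": "servo_tool", "arguments": {
  "steps": [
    [2,1.22,0,-0.86,0],
    [2,1.35,0,-0.64,0],
    [2,1.44,0,-0.41,0],
    [2,1.67,0,-0.16,0],
    [2,0,0,0,0],
    [2,0,0,0,0]
  ]
}}

```text
time_s: 5.58
tcp_pos: [0.4979, -0.1661, 0.1894]
eef_rot: [-180.0, -0.1, -156.0]
contact_force: [-0.6, -0.4, 5.8]
gripper_width: 0.0256
```

Emit:
{"name": "servo_tool", "arguments": {
  "steps": [
    [2,0.3,0,0,0],
    [2,0.3,0,0,0],
    [2,0,0,0,0]
  ]
}}

```text
time_s: 5.95
tcp_pos: [0.4937, -0.1679, 0.1892]
eef_rot: [-180.0, 0.0, -156.0]
contact_force: [3.8, 2.0, 5.4]
gripper_width: 0.0258
```

Run:
```python
from h import *
for n,b in (("side",(240,100,370,230)),("top",(290,150,420,250))):
    im=r.capture(n)[:,:,::-1]; crop(im,*b,4,f"pics/{n}2c.png")
s=r.get_state();print(s["tcp_pos"],s["contact_force"],s["moment"])
```

```text
[ 0.49371197 -0.16794182  0.18918963] [2.43270827 1.69489729 6.02406413] [ 0.71278286 -1.31858088 -0.03092092]
```

View pics/side2c.png

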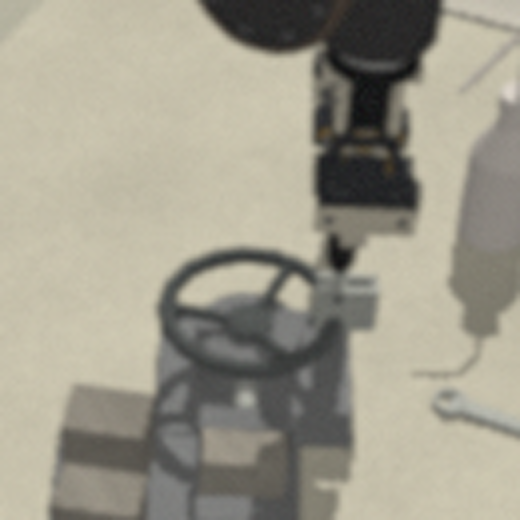

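View pics/top2c.png

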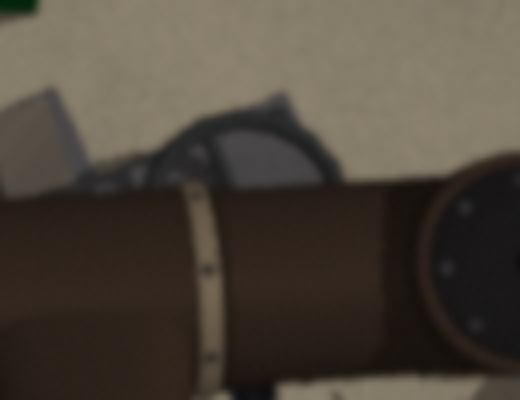

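Emit:
{"name": "servo_tool", "arguments": {
  "steps": [
    [2,0.3,0,0,0],
    [2,0.2,0,0,0],
    [2,0,0,0,0]
  ]
}}

```text
time_s: 6.42
tcp_pos: [0.4902, -0.1695, 0.1891]
eef_rot: [-180.0, 0.1, -156.0]
contact_force: [7.4, 3.5, 2.6]
gripper_width: 0.0258
```

Emit:
{"name": "servo_tool", "arguments": {
  "steps": [
    [2,0,0,0,0],
    [2,0,0,0.3,0],
    [2,0,0,0.3,0],
    [2,0,0,0.3,0],
    [2,0,0,0,0]
  ],
  "squeeze": 40
}}

```text
time_s: 7.05
tcp_pos: [0.4905, -0.1694, 0.1806]
eef_rot: [-179.9, 0.2, -156.0]
contact_force: [6.4, 4.1, 5.1]
gripper_width: 0.025
```

Emit:
{"name": "servo_tool", "arguments": {
  "steps": [
    [2,0,0,0.3,0],
    [2,0,0,0.3,0],
    [2,0,0,0,0]
  ]
}}

```text
time_s: 7.42
tcp_pos: [0.492, -0.17, 0.1796]
eef_rot: [-179.7, 0.4, -155.9]
contact_force: [-4.0, 10.8, 41.3]
gripper_width: 0.0254
```

Emit:
{"name": "servo_tool", "arguments": {
  "steps": [
    [2,-0.3,0,-0.3,0],
    [2,-0.3,0,-0.2,0],
    [2,0,0,0,0]
  ]
}}

```text
time_s: 7.8
tcp_pos: [0.4928, -0.1687, 0.1802]
eef_rot: [-179.9, -0.2, -156.0]
contact_force: [-4.9, -0.3, 18.0]
gripper_width: 0.0255
```

Emit:
{"name": "servo_tool", "arguments": {
  "steps": [
    [2,0,0,-0.2,0],
    [6,0,0,0,0],
    [6,0,0,0,0],
    [6,0,0,0,0]
  ]
}}

```text
time_s: 8.3
tcp_pos: [0.4938, -0.1674, 0.1804]
eef_rot: [180.0, -0.1, -156.0]
contact_force: [-0.1, 0.4, 0.1]
gripper_width: 0.0499
```

Run:
```python
from h import *
s=r.get_state();print(s["tcp_pos"],s["contact_force"],s["gripper_width"])
for n,b in (("side",(290,130,350,190)),):
    im=r.capture(n)[:,:,::-1]; crop(im,*b,9,f"pics/{n}3c.png")
C=np.array([.568,-.136]);e=np.array([np.cos(np.deg2rad(24)),np.sin(np.deg2rad(24))])
p=C-e*.075
for z in (.1225+.028-.01,.138,.16,.195,.225): print(z,proj("side",[*p,z]))
print("tcp",proj("side",s["tcp_pos"]))
```

```text
[ 0.49383098 -0.1673533   0.18039576] [-0.12577927  0.36757637  0.14208365] 0.04985003069350353
0.14049999999999999 [[324.72216677 167.16788122]]
0.138 [[324.65675034 167.7141696 ]]
0.16 [[325.23841088 162.85676011]]
0.195 [[326.19249037 154.88930416]]
0.225 [[327.03968661 147.81442324]]
tcp [[327.44023588 158.60520727]]
```

View pics/side3c.png

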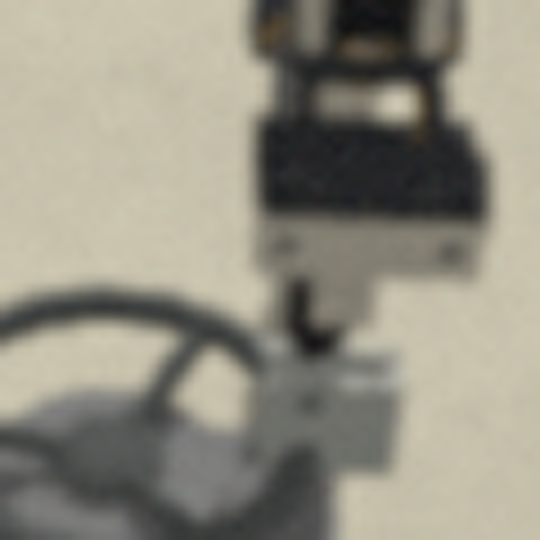

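Emit:
{"name": "servo_tool", "arguments": {
  "steps": [
    [6,-0.6,-0.1,-0.1,0],
    [2,0,0,0,0],
    [2,0,0,0,0],
    [2,0,0,0,0],
    [2,0,0,0,0],
    [2,0,0,0,0]
  ],
  "squeeze": 30
}}

```text
time_s: 9.1
tcp_pos: [0.5, -0.1657, 0.182]
eef_rot: [180.0, 0.0, -156.0]
contact_force: [-0.3, 2.2, 1.5]
gripper_width: 0.0254
```

Emit:
{"name": "servo_tool", "arguments": {
  "steps": [
    [2,-0.03,0.65,0,0],
    [2,-0.08,0.65,0,0],
    [2,0,0,0,0]
  ]
}}

```text
time_s: 9.48
tcp_pos: [0.4957, -0.153, 0.182]
eef_rot: [180.0, 0.0, -156.0]
contact_force: [-0.5, -0.1, 0.3]
gripper_width: 0.0252
```

Emit:
{"name": "servo_tool", "arguments": {
  "steps": [
    [2,-0.338,1.263,0,0],
    [2,-0.553,1.185,0,0],
    [2,-0.75,1.071,0,0],
    [2,-0.924,0.924,0,0],
    [2,-1.071,0.75,0,0],
    [2,-1.185,0.553,0,0],
    [2,-1.263,0.338,0,0],
    [2,-1.302,0.114,0,0]
  ]
}}

```text
time_s: 10.48
tcp_pos: [0.5387, -0.0661, 0.182]
eef_rot: [180.0, -0.0, -156.0]
contact_force: [-3.8, -0.8, 4.8]
gripper_width: 0.0252
```

Emit:
{"name": "servo_tool", "arguments": {
  "steps": [
    [2,-1.302,-0.114,0,0],
    [2,-1.263,-0.338,0,0],
    [2,-1.185,-0.553,0,0],
    [2,-1.071,-0.75,0,0],
    [2,-0.924,-0.924,0,0],
    [2,-0.75,-1.071,0,0],
    [2,-0.553,-1.185,0,0],
    [2,-0.338,-1.263,0,0]
  ]
}}

```text
time_s: 11.48
tcp_pos: [0.6315, -0.0931, 0.182]
eef_rot: [179.9, -0.0, -156.0]
contact_force: [-5.5, 0.4, 7.2]
gripper_width: 0.025
```

Emit:
{"name": "servo_tool", "arguments": {
  "steps": [
    [2,-0.114,-1.302,0,0],
    [2,0.114,-1.302,0,0],
    [2,0.338,-1.263,0,0],
    [2,0.553,-1.185,0,0],
    [2,0.75,-1.071,0,0],
    [2,0.924,-0.924,0,0],
    [2,1.071,-0.75,0,0],
    [2,1.185,-0.553,0,0]
  ]
}}

```text
time_s: 12.48
tcp_pos: [0.6223, -0.188, 0.182]
eef_rot: [179.9, 0.2, -156.0]
contact_force: [-0.6, 6.9, 5.3]
gripper_width: 0.0254
```

Emit:
{"name": "servo_tool", "arguments": {
  "steps": [
    [2,1.263,-0.338,0,0],
    [2,1.302,-0.114,0,0],
    [2,1.302,0.114,0,0],
    [2,1.263,0.338,0,0]
  ]
}}

```text
time_s: 12.98
tcp_pos: [0.5749, -0.2101, 0.1821]
eef_rot: [-180.0, 0.1, -156.0]
contact_force: [3.6, 2.5, 2.5]
gripper_width: 0.0252
```

Run:
```python
from h import *
s=r.get_state();print(s["tcp_pos"],s["contact_force"],s["gripper_width"])
for n,b in (("side",(240,140,350,260)),("top",(230,160,390,270))):
    im=r.capture(n)[:,:,::-1]; crop(im,*b,5,f"pics/{n}4c.png")
```

```text
[ 0.57486465 -0.21009865  0.18206149] [3.58436791 2.49707535 2.53856611] 0.02515564271379832
```

View pics/side4c.png

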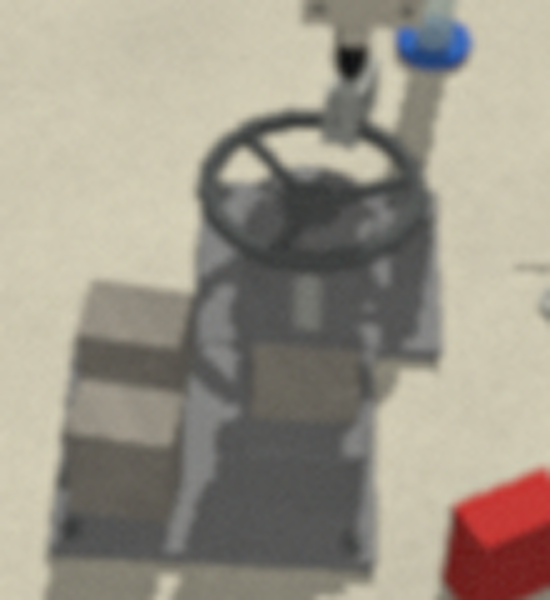

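View pics/top4c.png

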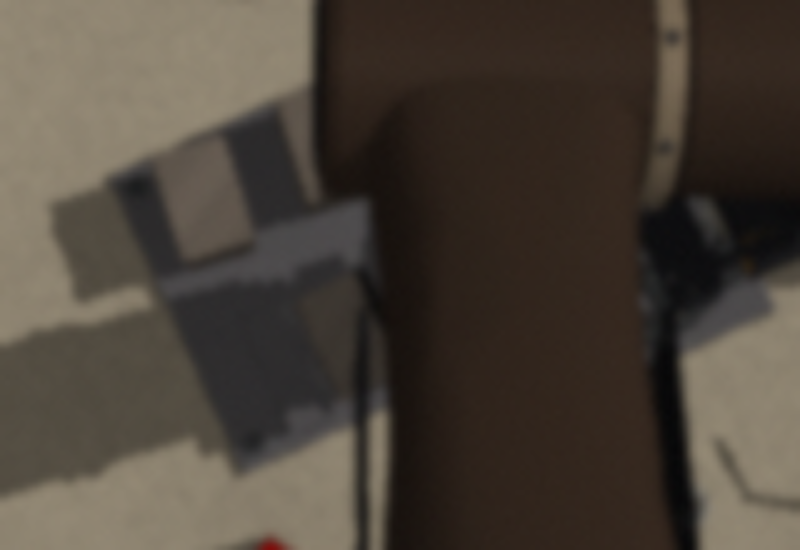

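Emit:
{"name": "servo_tool", "arguments": {
  "steps": [
    [2,1.185,0.553,0,0],
    [2,1.071,0.75,0,0],
    [2,0.924,0.924,0,0],
    [2,0.75,1.071,0,0],
    [2,0.553,1.185,0,0]
  ]
}}

```text
time_s: 13.7
tcp_pos: [0.5139, -0.1874, 0.1821]
eef_rot: [-180.0, -0.0, -156.0]
contact_force: [4.6, -1.1, 1.2]
gripper_width: 0.0255
```

Emit:
{"name": "servo_tool", "arguments": {
  "steps": [
    [2,0.338,1.263,0,0],
    [2,0.114,1.302,0,0],
    [2,-0.114,1.302,0,0]
  ]
}}

```text
time_s: 14.08
tcp_pos: [0.4953, -0.1531, 0.1821]
eef_rot: [-180.0, -0.0, -156.0]
contact_force: [3.1, -2.8, 1.2]
gripper_width: 0.0253
```

Emit:
{"name": "servo_tool", "arguments": {
  "steps": [
    [2,-0.338,1.263,0,0],
    [2,-0.553,1.185,0,0]
  ]
}}

```text
time_s: 14.32
tcp_pos: [0.4936, -0.127, 0.182]
eef_rot: [-180.0, -0.1, -156.0]
contact_force: [1.2, -4.1, 2.6]
gripper_width: 0.0256
```

Emit:
{"name": "servo_tool", "arguments": {
  "steps": [
    [2,-0.351,0.552,0,0],
    [2,-0.399,0.519,0,0]
  ]
}}

```text
time_s: 14.58
tcp_pos: [0.4963, -0.1146, 0.182]
eef_rot: [-180.0, -0.1, -156.0]
contact_force: [-0.7, -5.4, 4.7]
gripper_width: 0.0251
```

Emit:
{"name": "servo_tool", "arguments": {
  "steps": [
    [2,-0.442,0.482,0,0]
  ]
}}

```text
time_s: 14.7
tcp_pos: [0.4983, -0.1087, 0.182]
eef_rot: [-180.0, -0.1, -156.0]
contact_force: [-1.3, -5.5, 6.4]
gripper_width: 0.0255
```

Emit:
{"name": "servo_tool", "arguments": {
  "steps": [
    [2,-0.482,0.442,0,0]
  ]
}}

```text
time_s: 14.82
tcp_pos: [0.5007, -0.1029, 0.182]
eef_rot: [-180.0, -0.1, -156.0]
contact_force: [-1.2, -6.6, 6.6]
gripper_width: 0.0253
```

Emit:
{"name": "servo_tool", "arguments": {
  "steps": [
    [2,-0.519,0.399,0,0]
  ]
}}

```text
time_s: 14.95
tcp_pos: [0.5036, -0.0973, 0.1819]
eef_rot: [-180.0, -0.1, -156.0]
contact_force: [-2.7, -6.9, 6.3]
gripper_width: 0.0255
```

Emit:
{"name": "servo_tool", "arguments": {
  "steps": [
    [2,0,0,0,0]
  ]
}}

```text
time_s: 15.08
tcp_pos: [0.5041, -0.0967, 0.182]
eef_rot: [180.0, -0.1, -156.0]
contact_force: [-2.1, -2.2, 7.8]
gripper_width: 0.0252
```

Emit:
{"name": "servo_tool", "arguments": {
  "steps": [
    [6,0,0,0,0],
    [6,0,0,0,0],
    [6,0,0,0,0],
    [6,0,0,0,0]
  ]
}}

```text
time_s: 15.58
tcp_pos: [0.5042, -0.0967, 0.1817]
eef_rot: [180.0, -0.0, -156.0]
contact_force: [0.6, -0.4, -0.7]
gripper_width: 0.0574
```

Released; now straight up past the handle, and aside so the cameras can see.

Emit:
{"name": "servo_tool", "arguments": {
  "steps": [
    [8.0,0,0,-1,0],
    [8.0,0,0,-3,0],
    [8.0,0,0,-4,0],
    [8.0,0,0,-5,0],
    [8.0,0,0,-5,0],
    [8.0,0,0,0,0]
  ]
}}

```text
time_s: 16.32
tcp_pos: [0.506, -0.0971, 0.3671]
eef_rot: [-179.8, 0.4, -156.0]
contact_force: [0.1, 0.0, -1.6]
gripper_width: 0.0802
```

Emit:
{"name": "servo_tool", "arguments": {
  "steps": [
    [8.0,4,-4,0,0],
    [8.0,4,-4,0,0],
    [8.0,4,-4,0,0],
    [8.0,4,-4,0,0],
    [8.0,4,-4,0,0],
    [8.0,4,-4,0,0],
    [8.0,0,0,0,0]
  ]
}}

```text
time_s: 17.2
tcp_pos: [0.3807, -0.4164, 0.361]
eef_rot: [179.9, -0.1, -156.3]
contact_force: [-0.0, 0.6, -0.3]
gripper_width: 0.0799
```

Run:
```python
from h import *
s=r.get_state();print(s["time_s"],s["tcp_pos"],s["contact_force"],s["qd"].round(2))
im=r.capture("side")[:,:,::-1]; cv2.imwrite("pics/side5.png",im); crop(im,240,130,350,260,4.5,"pics/side5c.png")
im=r.capture("top")[:,:,::-1]; cv2.imwrite("pics/top5.png",im); crop(im,230,160,390,270,5,"pics/top5c.png")
```

```text
17.2 [ 0.38070263 -0.41637131  0.36103522] [-0.01797458  0.63775937 -0.28102753] [ 3.43 -1.46 -1.06 -0.75  0.06 -2.78]
```

View pics/side5c.png

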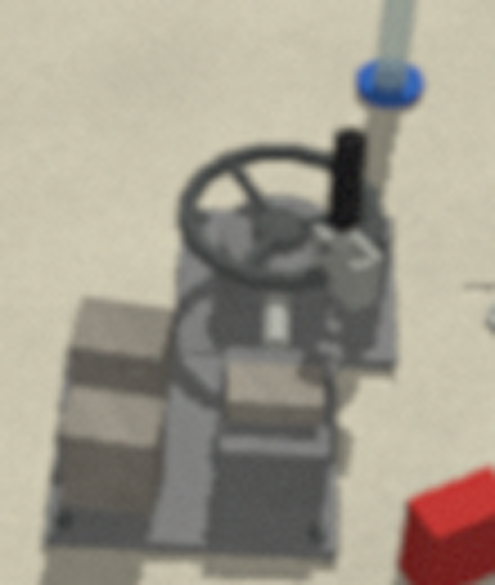

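View pics/top5.png

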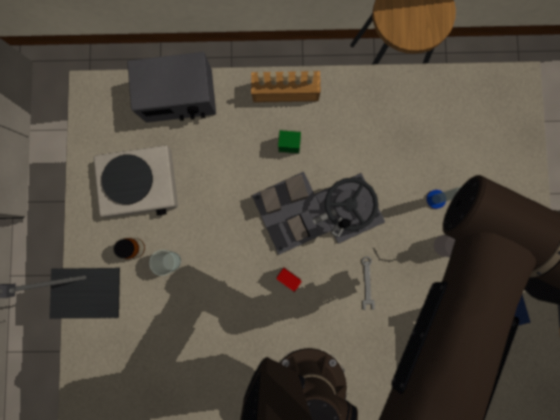

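View pics/top5c.png

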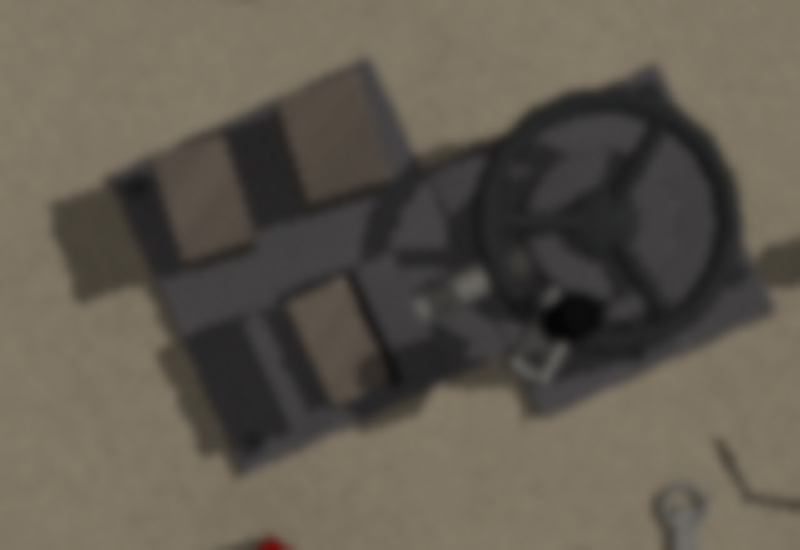

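Run:
```python
from h import *
C=np.array([.5685,-.1355]);a=np.deg2rad(24)
ex=np.array([np.cos(a),np.sin(a)]);ey=np.array([-ex[1],ex[0]])
def cl(n,uv,z): d=onz(n,uv,z)[:2]-C; return (d@ex*1000).round(1),(d@ey*1000).round(1)
T=lambda u,v:(230+(u-2)/5,160+(v-2)/5)
S=lambda u,v:(240+u/4.5,130+v/4.5)
for p in [(288,303),(345,408),(348,278),(398,380)]: print("block top",cl("top",T(*p),.092))
for p in [(225,400),(322,402),(228,362),(328,366)]: print("block side",cl("side",S(*p),.092))
for p in [(220,435),(330,437),(220,450),(330,452)]: print("fixed jaw top (side view)",cl("side",S(*p),.072))
for p in [(155,165),(180,262),(225,135),(252,245)]: print("mid",cl("top",T(*p),.092))
for p in [(280,105),(315,205),(355,70),(395,180)]: print("thick",cl("top",T(*p),.092))
print("grip end",tri(S(348,135),T(580,314)), cl("top",T(580,314),.225))
s=r.get_state();print(s["time_s"],s["qd"].round(2),s["tcp_pos"],s["contact_force"])
```

```text
block top (np.float64(34.9), np.float64(199.4))
block top (np.float64(-37.6), np.float64(194.9))
block top (np.float64(33.3), np.float64(159.7))
block top (np.float64(-35.8), np.float64(158.5))
block side (np.float64(36.2), np.float64(201.3))
block side (np.float64(-33.0), np.float64(199.3))
block side (np.float64(35.2), np.float64(164.4))
block side (np.float64(-37.4), np.float64(164.2))
fixed jaw top (side view) (np.float64(38.7), np.float64(217.3))
fixed jaw top (side view) (np.float64(-40.0), np.float64(214.7))
fixed jaw top (side view) (np.float64(38.2), np.float64(231.3))
fixed jaw top (side view) (np.float64(-39.9), np.float64(228.7))
mid (np.float64(146.3), np.float64(237.8))
mid (np.float64(85.5), np.float64(248.8))
mid (np.float64(145.0), np.float64(191.0))
mid (np.float64(76.4), np.float64(204.5))
thick (np.float64(147.7), np.float64(152.5))
thick (np.float64(82.5), np.float64(159.1))
thick (np.float64(147.9), np.float64(101.4))
thick (np.float64(75.8), np.float64(108.1))
grip end (array([ 0.50371702, -0.09738766,  0.22329249]), np.float64(0.0010958130873661765)) (np.float64(-44.2), np.float64(61.5))
17.3 [ 1.93 -0.86 -0.22 -0.03  0.04 -0.13] [ 0.38202909 -0.41407166  0.36151651] [ 0.17024151 -0.03410327  0.46390877]
```

Emit:
{"name": "servo_tool", "arguments": {
  "steps": [
    [8.0,0,0,0,0],
    [8.0,0,0,0,0]
  ]
}}

```text
time_s: 17.55
tcp_pos: [0.3832, -0.4128, 0.3623]
eef_rot: [-180.0, 0.0, -155.9]
contact_force: [-0.1, -0.0, -0.8]
gripper_width: 0.0798
```

Run:
```python
from plant import r
s=r.get_state();print(s["time_s"],s["contact_force"].round(2))
print(r.close_job())
```

```text
17.55 [-0.1  -0.01 -0.8 ]
the job is handed in; nothing more can be done
None
```

I latched the handle upright, cranked the wheel clockwise until the block was clamped, let go and handed the job in at 17.6 s. No verdict was reported.

- **Handle:** I swung it up to its stop and pushed it in about 10 mm until it bottomed hard. That push read about 41 N on the wrist sensor. My fingers, not the arm or the gripper's body, were pressing, so I don't expect the 40 N limit to apply. Once latched, the handle no longer folded and the wheel turned.
- **Clamping:** I turned the wheel about 415°. The push at the grip rose from 3.5–4 N running free to about 7.3 N. By the figures given, that is roughly 75 N on the block; the jaw force itself could not be measured.
- **Last pictures:** The handle is upright, with its end 223 mm above the table (225 mm expected when latched). The clamped block is the thin one. Its front face lies about 195–201 mm along the clamp, against the fixed jaw at 201 mm. The spare blocks are standing, and the bystanders I could see look undisturbed. The arm hid part of the wash bottle in the last top view.
- **One correction:** The first grasp of the handle sat about 6 mm off the pad centre after the swing, so I regrasped before cranking.

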